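# Slide the drilling template onto its locating pin

### The arm

A 6-joint arm with a two-finger parallel gripper is mounted at the origin on a cart in front of the work surface, level with it; the furniture and walls round the work are solid. World frame = base frame: x ahead of the robot, y to its left, z up, the work surface at z = 0. Lengths are in m, angles in rad, forces in N, time in s.
With the tool pointing down it reaches from about 0.3 to 0.875 m from the base axis. Payload 6.4 kg.
Tool frame: the origin (TCP) lies at the very end of the fingers, on their centre line; the grasp point (between the pads) lies ctrl.pinch_z behind it (ctrl.pinch_z is the distance from the TCP to the grasp point, in m); y points along the fingers, z is the direction in which the jaws open and shut, and the axes are right-handed (so a half turn about y gives the same grasp; the last joint's range is limited). The gripper opens to 85 mm and grips with 20 to 120 N. Pads are 22 mm wide; open, the fingers measure 114 mm over their backs; the gripper's body (76 mm by 85 mm) begins 54 mm behind the grasp point. The pads swing forward as they close: fully open they stand 13 mm farther back than shut.
Start: joints at [-1.526, 0.181, 1.607, -0, 1.354, -0.206], TCP at [0.143, -0.557, 0.231] pointing down, gripper open.
Joint ranges: [-2.99, 2.99], [-0.89, 2.07], [0.3, 2.58], [-1.14, 4.28], [0, 2.63], [-3.12, 3.12]. Speed limits (rad/s): [2.57, 2.57, 3.01, 3.14, 3.14, 3.14].

### API

Orientations are given as a unit quaternion [w, x, y, z].
In Python, from bench import ctrl gives the robot as it stands.
- The arm moves only by the shell command python3 -m pendant 'ROWS'. ROWS is JSON, one flat list of numbers, 7 for each row, row after row: the shift along the world's x, y, z in m, then the turn, a rotation vector about the world's x, y, z in degrees, then the finger opening in m, from 0 to 0.0854. In form: [tx, ty, tz, rx, ry, rz, hand, tx, ty, tz, rx, ry, rz, hand, ...]. A call has 1 to 12 rows; each row shifts and turns the commanded pose from where the row before left it; what a row does not reach is not made up. A row lasts 1/8 s, in which the tool goes at most 62.5 mm and 10.7 degrees, less where a joint would pass 70% of its speed; a pose out of reach is approached as far as the arm can. A call with a gripper value outside its range is refused whole. The fingers move at their own pace and stop on an object; the grip force is fixed at half the most. Time passes only in rows, so rows that do not move let the fingers close. It gives the time, the measured TCP pose, the force and the opening at its end, in the units of the state.
- ctrl.get_obs(): the state, without advancing time (a new reading comes with each control period).
- ctrl.camera(name): name is "scene" or "top" or "wrist"; returns the picture (384x512x3 uint8, red, green, blue); there is no depth.
- ctrl.camera_info(name): a dict with "fx", "fy", "cx", "cy" (pixels), "origin" and "rotation" of the camera in the world; the wrist camera has in their place "tool_from_camera" (4x4, takes a point from camera to tool coordinates, whose origin is the TCP and whose axes are the tool frame's). Camera axes: x right, y down, z forward; pixel columns grow to the right and rows downward; lengths in m; the calibration is good to about 2 mm. A picture is of the moment at which its call begins: read the wrist's pose just before it. camera_info takes no time and is no camera call.
- ctrl.hand_in(): hands the job in, once; it reports no verdict.
Trained networks look in the newest picture that a camera, given by its name, has taken for a name from the list of things; names that differ only in an ending like _2 or _b are one class to them, and where a whole thing is asked for, a point or a joint stands for the part that bears it (a point fixed in the world has none). Each returns a list of dicts, best first, with "score" (0 to 1); they miss things now and then, are a little off and sometimes report something else, mostly with a low value. They report only what shows in the picture. A call takes as long as a camera call. They do not tell look-alikes from the thing itself.
- ctrl.silhouettes(target, camera): "mask" (384x512 bool, what is visible of it) and "bbox" ([left, top, right, bottom] in pixels, round what is visible of it).
The state is a dict: "time_s": time; "q": joint angles; "dq": joint speeds; "joint_efforts": joint torques, N m; "eef_pos": TCP position; "eef_rot": TCP orientation; "wrist_force": force on the tool from outside, world axes, zero at the start; "torque": the same for the moment, N m; "opening": opening from 0.0 (shut) to 1.0 (fully open).
Only numpy, scipy, OpenCV 4.12 (cv2) and the standard library are available. Lean on these libraries where they do the work, as an engineer would, in place of code of your own. Each camera call takes 0.05 s, during which the arm holds its last target.

### The job

Fit the aluminium drilling template (red grip) to the green drilling jig: pick it up by the grip, rest it on top of the brass locating pin with its long edge against the steel fence, and slide it along the fence, pressing only gently, until its hole drops over the pin and the plate lies flat on the jig. Then let go of it. The pin can be clamped anywhere along its slot, so feel for it, never force the plate, and leave the oil bottle, the tin and the black carton where they are.

Things in the scene. Friction and masses are not known exactly. Their poses are not given: they have to be found in the camera images.
- template: loose drilling template: aluminium plate 90 (its x) x 130 (its y) x 8 mm, about 0.35 kg. Origin at the centre of the underside, z up. It has a red upright grip and one through hole on its +x side (the dark drill bushes near its corners are not open). At the start its +x side faces away from the robot, as the jig's fence does, give or take 0.9 rad of yaw between the two
- hole (a point): centre of the template's only hole, on the plate's underside: template x = +22 mm, y = 0; diameter 16.5 mm
- grip_top (a point): centre of the top of the template's red grip: template x = -15 mm, y = 0, z = 53 mm. The grip is 16 mm thick (template x), 60 mm long (template y) and 45 mm tall above the plate
- jig: green drilling jig, fixed to the bench: base 130 (its x) x 200 (its y) x 24 mm, origin at the centre of its underside, z up, flat top face at z = 24 mm. Template, pin and jig are rigid and are spoilt by pressing with more than 40 N
- fence (a point): middle of the top edge of the steel fence's inner face: jig x = +51 mm, y = 0, z = 38 mm. The fence runs straight along jig y over the whole length, 14 mm above the base top. When the template's +x edge touches it with axes parallel, the template's origin is at jig x = +6 mm and its hole is on the pin's line
- slot_mid (a point): middle of the dark slot, 60 mm long along jig y, on the jig's top face: jig x = +28 mm, y = 0, z = 24 mm. Not the pin: the one rigid brass pin stands in this slot anywhere from jig y = -18 to +18 mm, unmeasured. Pin 14 mm diameter, 7 mm high above the base top, its upper 2 mm tapering to 10 mm. A level plate resting on it drops 7 mm when the hole meets it
- oil_bottle: loose blue oil bottle with yellow spout, 66 mm diameter, 203 mm tall, origin at the centre of its underside; leave alone
- tin: loose yellow-brown tin, 70 mm diameter, 75 mm tall, origin at the centre of its underside; leave alone
- carton: loose small black carton, 62 x 69 x 56 mm, origin at the centre of its underside; leave alone
Not all that is in view belongs to the job. Leave any orange or pink look-alike of the template alone.

How it is judged:
By the outcome, as a careful person would: the job done as asked, in the order asked, and still so for the second after the job is handed in, with the robot touching nothing.
It also fails if it takes over 67 s, if anything falls off the work surface, if the arm or the gripper's body presses on something with over 40 N, if the wrist force passes 120 N, or if a joint passes its speed limit or range.

## Working session

There is one attempt and no reset: what is moved stays moved. The work goes in short steps, Python scripts to look and compute and a shell command to move; the robot and the scene stay as the last step left them, time stands still between calls to the robot, and variables do not carry over. Pictures are saved under pics/ and viewed, and the job is handed in when it is done.

```bash
ls; mkdir -p pics; python3 - <<'E'
from bench import ctrl
import cv2
o=ctrl.get_obs(); print(o, ctrl.pinch_z)
for n in ("scene","top","wrist"):
    im=ctrl.camera(n); cv2.imwrite(f"pics/{n}0.png",im[:,:,::-1]); print(n,ctrl.camera_info(n))
E
```

```text
pics
{'time_s': 0.0, 'q': array([-1.52627199e+00,  1.81564475e-01,  1.60804403e+00,  1.93288762e-06,
        1.35381785e+00, -2.06356656e-01]), 'dq': array([-2.11843894e-03, -6.27984690e-04, -2.21941006e-03,  1.62182119e-03,
       -3.33371209e-05, -2.37724621e-03]), 'joint_efforts': array([ 1.81745701e-03, -4.44867289e+01, -3.51332831e+01, -2.18539776e-04,
        9.15440643e-03, -2.62585473e-05]), 'eef_pos': array([ 0.14270775, -0.55641268,  0.23035359]), 'eef_rot': array([ 0.08852027, -0.08841414,  0.70219666, -0.70090439]), 'wrist_force': array([0.83289074, 0.37783101, 0.42255172]), 'torque': array([ 0.01997819,  0.01829567, -0.02513311]), 'opening': 1.0042530469578475} 0.0187
scene {'fx': 367.9073100120862, 'fy': 367.9073100120862, 'cx': 252.54351781141435, 'cy': 189.67850515087986, 'origin': array([0.10544215, 0.70162617, 0.84243796]), 'rotation': array([ 0.09695659, -0.26047978,  0.89387872, -0.35175351])}
top {'fx': 363.67411789299484, 'fy': 363.67411789299484, 'cx': 252.83303029570928, 'cy': 196.1041273225003, 'origin': array([0.40207316, 0.10884135, 1.05005545]), 'rotation': array([ 0.03600004, -0.70002744,  0.71197586, -0.04190407])}
wrist {'fx': 277.84345950778516, 'fy': 277.84345950778516, 'cx': 253.28364714934798, 'cy': 188.0644525770497, 'tool_from_camera': array([[ 6.67223592e-04,  9.48361516e-01,  3.17190777e-01,
        -8.08819097e-02],
       [-2.82416242e-04, -3.17190656e-01,  9.48361749e-01,
        -1.41209864e-01],
       [ 9.99999738e-01, -7.22349160e-04,  5.61956063e-05,
        -2.31777427e-04],
       [ 0.00000000e+00,  0.00000000e+00,  0.00000000e+00,
         1.00000000e+00]])}
```

View pics/scene0.png

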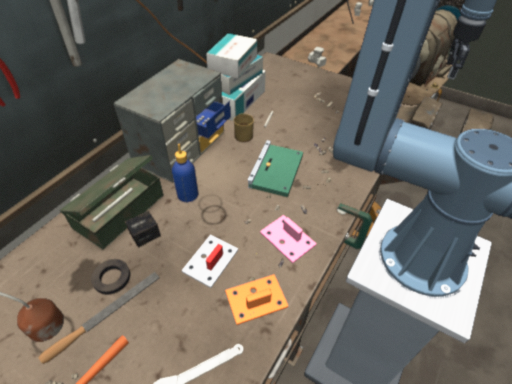

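View pics/top0.png

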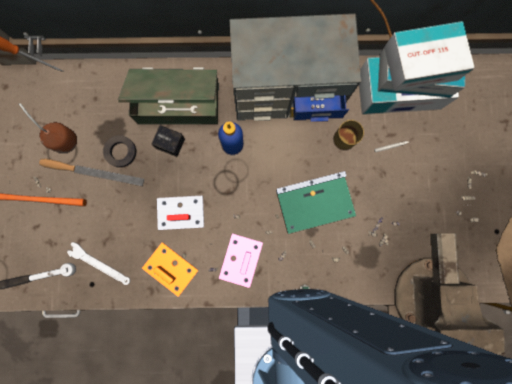

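View pics/wrist0.png

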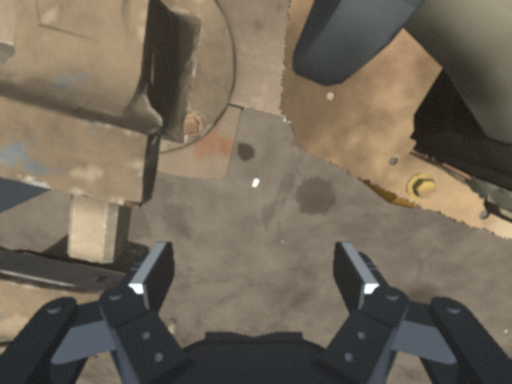

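The scene and top pictures show the white template with its red grip at about (180,212) in the top view. The green jig is at (316,202), its fence on the far side, and the brass pin is visible near (313,193). Next I measure them.

```bash
cat > h.py <<'E'
from bench import ctrl
import numpy as np, cv2
from scipy.spatial.transform import Rotation as R
def Rq(q): return R.from_quat(np.r_[q[1:],q[0]]).as_matrix()
def cam(name,obs=None):
    i=ctrl.camera_info(name); K=np.array([[i['fx'],0,i['cx']],[0,i['fy'],i['cy']],[0,0,1]])
    if name=='wrist':
        obs=obs or ctrl.get_obs(); T=i['tool_from_camera']; Rt=Rq(obs['eef_rot'])
        return K,Rt@T[:3,:3],Rt@T[:3,3]+obs['eef_pos']
    r=i['rotation']; 
    return K,(Rq(r) if np.shape(r)==(4,) else np.array(r)),i['origin']
def toplane(c,uv,z):
    K,Rm,o=c; uv=np.atleast_2d(uv).astype(float)
    d=(np.linalg.inv(K)@np.c_[uv,np.ones(len(uv))].T).T@Rm.T
    return o+d*((z-o[2])/d[:,2])[:,None]
def proj(c,P):
    K,Rm,o=c; p=(np.atleast_2d(P)-o)@Rm; p=p@K.T; return p[:,:2]/p[:,2:]
def quad(mask):
    m=mask.astype(np.uint8); cs,_=cv2.findContours(m,cv2.RETR_EXTERNAL,cv2.CHAIN_APPROX_NONE)
    return max(cs,key=cv2.contourArea)[:,0,:]
E
python3 - <<'E'
from h import *
for name in ('top','scene'):
    im=ctrl.camera(name); c=cam(name)
    for t,z in (('template',.008),('jig',.024),('oil_bottle',0.1),('tin',.075),('carton',.056)):
        for s in ctrl.silhouettes(t,name)[:4]:
            p=quad(s['mask']); w=toplane(c,p,z)
            r=cv2.minAreaRect((w[:,:2]*1000).astype(np.float32))
            print(name,t,round(s['score'],2),s['bbox'],'ctr',np.round(r[0],1),'size',np.round(r[1],1),'ang',round(r[2],1))
im=ctrl.camera('top')
cv2.imwrite('pics/topz.png',cv2.resize(im[160:240,140:370],None,fx=3.4,fy=3.4,interpolation=cv2.INTER_CUBIC)[:,:,::-1])
E
```

```text
top template 0.89 [143.6, 243.5, 194.5, 295.1] ctr [316.  337.9] size [135.6  94.3] ang 50.2
top template 0.72 [219.8, 230.8, 264.0, 285.8] ctr [335.5 137.9] size [ 93.7 131.9] ang 71.4
top template 0.69 [155.6, 197.0, 204.9, 228.5] ctr [473.4 310.1] size [ 92.5 134. ] ang 0.8
top template 0.19 [331.2, 123.9, 363.9, 152.2] ctr [ 692.5 -181.2] size [ 72.8 101. ] ang 43.7
top jig 0.56 [277.6, 172.6, 354.1, 235.7] ctr [495. -79.] size [134.9 208.4] ang 14.0
top oil_bottle 0.84 [217.9, 123.6, 242.1, 153.5] ctr [663.3 158.4] size [64.3 90.4] ang 89.2
top tin 0.79 [332.6, 120.2, 365.7, 151.2] ctr [ 674.5 -163.2] size [68.1 92.4] ang 43.7
top carton 0.6 [152.1, 127.0, 183.9, 157.2] ctr [669.5 335.3] size [80.6 70.8] ang 67.0
scene template 0.89 [180.3, 234.4, 236.6, 287.8] ctr [470.8 317. ] size [ 97.5 138.3] ang 2.6
scene template 0.82 [224.5, 272.9, 288.2, 323.5] ctr [311.7 342.4] size [131.1  94.4] ang 52.3
scene template 0.68 [263.9, 214.0, 313.4, 263.0] ctr [336.8 142.4] size [100.1 138.8] ang 72.2
scene jig 0.62 [247.6, 143.2, 304.9, 195.9] ctr [494.3 -67.8] size [137.8 222.5] ang 12.7
scene oil_bottle 0.94 [168.3, 147.8, 197.7, 201.1] ctr [672.1 163.7] size [ 63.5 229.3] ang 45.3
scene tin 0.88 [233.7, 114.7, 253.6, 138.1] ctr [ 661.1 -128.9] size [ 67.8 148.5] ang 30.2
scene carton 0.68 [125.2, 210.7, 161.2, 245.9] ctr [658.1 354.5] size [ 71.7 100.3] ang 67.6
```

View pics/topz.png

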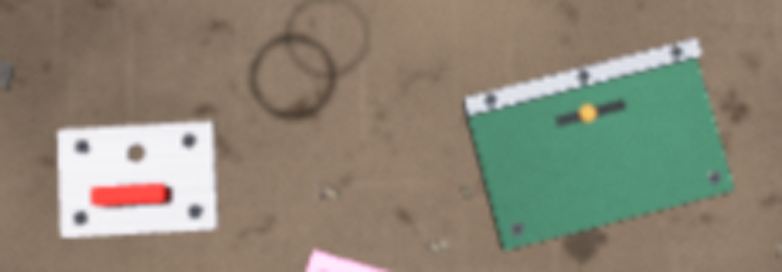

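The three plates and the jig are clear. The white template is at (473,310) mm with yaw about 1°, and the jig is at (495,-79) mm with yaw about 14°. The pin shows near the middle of the slot. Next I work out the tool's orientation and the move.

```bash
python3 - <<'E'
from h import *
o=ctrl.get_obs(); M=Rq(o['eef_rot']); print(o['time_s'],o['eef_pos'],'\n',M.round(3))
z=M[:,2]; print('jaw dir deg',np.degrees(np.arctan2(z[1],z[0])),'tool x dir',np.degrees(np.arctan2(M[1,0],M[0,0])))
E
```

```text
0.8 [ 0.14272521 -0.55703571  0.23130539] 
 [[-0.969  0.     0.248]
 [-0.248 -0.    -0.969]
 [-0.    -1.     0.   ]]
jaw dir deg -75.63327611395134 tool x dir -165.63327602344106
```

```bash
python3 -m pendant '[0,0,0.05,0,0,0,0.0854, 0.01,0.02,0.05,0,0,5,0.0854, 0.03,0.044,0.01,0,0,8.5,0.0854, 0.03,0.044,0,0,0,8.5,0.0854, 0.03,0.044,0,0,0,8.5,0.0854, 0.03,0.044,0,0,0,8.5,0.0854, 0.03,0.044,0,0,0,8.5,0.0854, 0.03,0.044,0,0,0,8.5,0.0854, 0.03,0.044,-0.02,0,0,8.5,0.0854, 0.03,0.044,-0.02,0,0,8.5,0.0854, 0.03,0.044,-0.02,0,0,8.5,0.0854, 0.03,0.044,-0.02,0,0,8.5,0.0854]'
```

```text
time_s: 2.3
eef_pos: [0.4536, -0.0955, 0.2611]
eef_rot: [0.56, -0.56, 0.432, -0.433]
wrist_force: [0.8, -0.7, 0.0]
opening: 1.002
```

```bash
python3 - <<'E'
from h import *
im=ctrl.camera('wrist'); o=ctrl.get_obs(); M=Rq(o['eef_rot']); print(o['time_s'],o['eef_pos'],np.degrees(np.arctan2(M[1,2],M[0,2])),abs(o['dq']).max())
cv2.imwrite('pics/w1.png',im[:,:,::-1])
np.save('w1.npy',im); np.savez('w1o.npz',p=o['eef_pos'],r=o['eef_rot'])
c=cam('wrist',o); 
for s in ctrl.silhouettes('jig','wrist')[:2]:
    p=quad(s['mask']); w=toplane(c,p,.024); r=cv2.minAreaRect((w[:,:2]*1000).astype(np.float32)); print(s['score'],s['bbox'],r)
E
```

```text
2.35 [ 0.45452666 -0.08984702  0.25815997] 15.202527707742064 0.092702533080202
0.81 [237.1, 74.2, 339.9, 223.2] ((496.2632141113281, -71.4000473022461), (133.1156768798828, 203.5589141845703), 14.169645309448242)
```

View pics/w1.png

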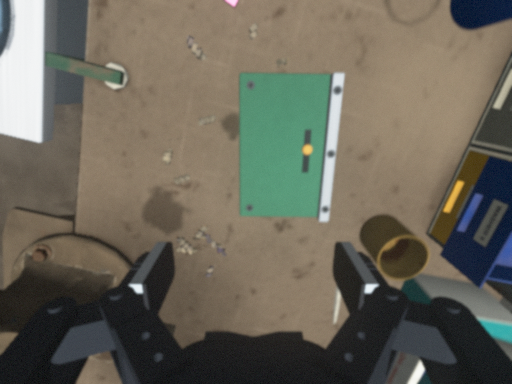

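The wrist picture shows the jig at (237–340, 74–223), the pin at (308,150), and the slot from about (307,130) to (306,171). I'll measure again now that the arm has settled.

```bash
python3 - <<'E'
from h import *
o=ctrl.get_obs(); im=ctrl.camera('wrist'); c=cam('wrist',o); print(o['time_s'],o['eef_pos'],abs(o['dq']).max())
np.save('w2.npy',im)
s=ctrl.silhouettes('jig','wrist')[0]; p=quad(s['mask']); w=toplane(c,p,.024); r=cv2.minAreaRect((w[:,:2]*1000).astype(np.float32)); print(s['score'],r)
hsv=cv2.cvtColor(im,cv2.COLOR_RGB2HSV)
sub=np.zeros(im.shape[:2],bool); sub[70:230,230:345]=1
g=sub&(hsv[...,0]>60)&(hsv[...,0]<95)&(hsv[...,1]>90)
pg=quad(g); 
hull=cv2.convexHull(pg.astype(np.int32))[:,0]
w=toplane(c,pg,.024)[:,:2]*1000; r=cv2.minAreaRect(w.astype(np.float32)); print('green',r); print(cv2.boxPoints(r))
pin=sub&(hsv[...,0]>12)&(hsv[...,0]<30)&(hsv[...,1]>120)&(hsv[...,2]>120)
v,u=np.nonzero(pin); print('pin px',u.mean(),v.mean(),len(u)); 
pw=toplane(c,[u.mean(),v.mean()],.031)[0]; print('pin',pw)
dk=sub&(im.max(2)<70); n,l,st,ce=cv2.connectedComponentsWithStats(dk.astype(np.uint8))
for k in range(1,n): 
  if st[k,4]>8: print('dark',st[k],ce[k],toplane(c,ce[k],.024)[0])
cv2.imwrite('pics/w2z.png',cv2.resize(im[65:230,225:350],None,fx=3.6,fy=3.6,interpolation=cv2.INTER_CUBIC)[:,:,::-1])
E
```

```text
2.4 [ 0.4531811  -0.09233491  0.25900088] 0.0819736841713533
0.76 ((496.61376953125, -80.01090240478516), (136.3604278564453, 207.95921325683594), 13.31723690032959)
green ((487.6296691894531, -77.83736419677734), (113.4334716796875, 194.36109924316406), 13.703332901000977)
[[ 409.5058       3.1410809]
 [ 455.5489    -185.6876   ]
 [ 565.75354   -158.81581  ]
 [ 519.71045     30.012878 ]]
pin px 306.46478873239437 153.56338028169014 71
pin [ 0.51926604 -0.06659966  0.031     ]
```

View pics/w2z.png

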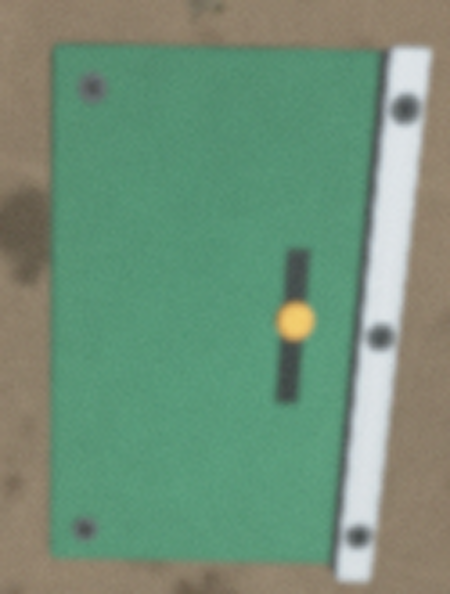

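```bash
python3 -m pendant '[0,0.04,0,0,0,0,0.0854, 0,0.045,0,0,0,-2,0.0854, 0,0.045,0,0,0,-2,0.0854, 0,0.045,-0.005,0,0,-2,0.0854, 0,0.045,-0.01,0,0,-2,0.0854, 0,0.045,-0.01,0,0,-2,0.0854, 0,0.045,-0.01,0,0,-2,0.0854, 0,0.045,-0.01,0,0,-1,0.0854, 0,0.045,-0.01,0,0,0,0.0854,0,0,0,0,0,0,0.0854,0,0,0,0,0,0,0.0854]'
cat > m.py <<'E'
from h import *
import sys
o=ctrl.get_obs(); im=ctrl.camera('wrist'); c=cam('wrist',o); M=Rq(o['eef_rot']); print(o['time_s'],o['eef_pos'],abs(o['dq']).max(),'jaw',np.degrees(np.arctan2(M[1,2],M[0,2])))
cv2.imwrite('pics/%s.png'%sys.argv[1],im[:,:,::-1])
for s in ctrl.silhouettes('template','wrist')[:3]:
    p=quad(s['mask']); w=toplane(c,p,.008); r=cv2.minAreaRect((w[:,:2]*1000).astype(np.float32)); print(s['score'],s['bbox'],r)
hsv=cv2.cvtColor(im,cv2.COLOR_RGB2HSV)
red=((hsv[...,0]<6)|(hsv[...,0]>174))&(hsv[...,1]>180)&(hsv[...,2]>150)
n,l,st,ce=cv2.connectedComponentsWithStats(red.astype(np.uint8))
k=1+np.argmax(st[1:,4]); p=quad(l==k); w=toplane(c,p,.053); print('red',st[k],cv2.minAreaRect((w[:,:2]*1000).astype(np.float32)))
E
python3 m.py w3
```

```text
time_s: 3.88
eef_pos: [0.4535, 0.3018, 0.2068]
eef_rot: [0.506, -0.505, 0.494, -0.495]
wrist_force: [-0.1, 0.1, -0.3]
opening: 1.004
3.875 [0.45351716 0.30181353 0.20680614] 0.01267219830253506 jaw 1.2827991405707504
0.92 [78.7, 60.4, 201.7, 195.1] ((314.98095703125, 339.52294921875), (131.44720458984375, 91.07353210449219), 52.13850021362305)
0.87 [230.5, 101.9, 306.5, 206.4] ((473.3176574707031, 311.0149230957031), (90.58015441894531, 130.31211853027344), 2.38840913772583)
0.73 [116.9, 230.8, 222.8, 310.8] ((362.7566223144531, 123.04988098144531), (116.4978256225586, 69.99927520751953), 74.21183013916016)
red [254 185   1   2   2] ((454.00091552734375, 287.6295166015625), (1.1741873025894165, 0.0), 91.29119110107422)
```

View pics/w3.png

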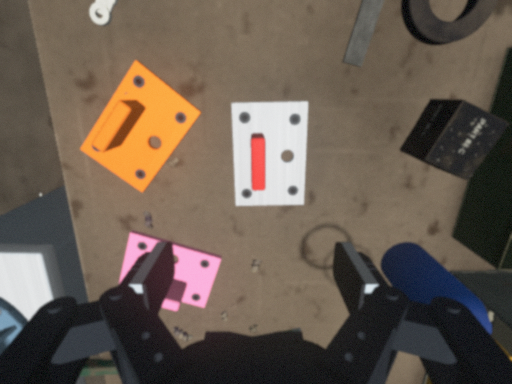

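Wrist view: the template spans (230–306, 102–206), with the grip at (258,162) and the hole at (287,156). The pose and plate size match what they should be.

```bash
python3 - <<'E'
from h import *
im=cv2.imread('pics/w3.png')[:,:,::-1]; c=cam('wrist'); I=im.astype(int)
def rep(m,z,name):
    m=np.asarray(m); m2=np.zeros_like(m); m2[95:212,225:312]=m[95:212,225:312]
    p=quad(m2); u=toplane(c,p,z); print(name,len(p),cv2.minAreaRect((u[:,:2]*1000).astype(np.float32)))
rep((I[...,0]>180)&(I[...,1]<90),.053,'red')
rep((I.min(2)>150)|((I[...,0]>120)&(I[...,1]<90)),.008,'plate')
print('hole',toplane(c,[287.3,156],.008))
E
```

```text
red 155 ((457.3051452636719, 312.38739013671875), (12.034462928771973, 55.837955474853516), 1.8354920148849487)
plate 348 ((472.72052001953125, 311.3230895996094), (91.17731475830078, 131.00070190429688), 2.1969828605651855)
hole [[0.49514207 0.31218065 0.008     ]]
```

```bash
python3 -m pendant '[0.004,0.009,-0.04,0,0,0.9,0.0854, 0,0,-0.04,0,0,0,0.0854, 0,0,-0.04,0,0,0,0.0854, 0,0,-0.04,0,0,0,0.0854, 0,0,-0.02,0,0,0,0.0854,0,0,-0.008,0,0,0,0.0854,0,0,0,0,0,0,0.0854,0,0,0,0,0,0,0.0854]' && python3 m.py w4
```

```text
time_s: 4.97
eef_pos: [0.4579, 0.3121, 0.0197]
eef_rot: [0.51, -0.509, 0.49, -0.49]
wrist_force: [0.9, 0.4, -0.4]
opening: 1.002
4.975 [0.45788588 0.31212887 0.01965418] 0.004505955469181882 jaw 2.2425946762528612
0.68 [198.0, 128.8, 362.4, 328.7] ((472.384765625, 308.3762512207031), (90.39928436279297, 138.2117919921875), 1.9626259803771973)
0.61 [75.5, 369.3, 124.8, 383.0] ((344.69622802734375, 190.94436645507812), (32.769432067871094, 16.271055221557617), 1.9699106216430664)
0.61 [0.0, 42.5, 140.1, 298.0] ((320.2927551269531, 337.263671875), (132.33871459960938, 81.15080261230469), 52.144264221191406)
red [ 240  234   29   96 2127] ((457.1289978027344, 310.54034423828125), (13.328038215637207, 52.456573486328125), 3.1672422885894775)
```

View pics/w4.png

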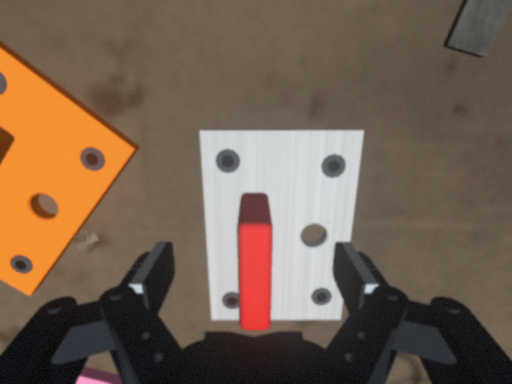

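The grip is centred between the fingers at (255,280), so I close.

```bash
python3 -m pendant '[0,0,0,0,0,0,0, 0,0,0,0,0,0,0, 0,0,0,0,0,0,0, 0,0,0,0,0,0,0, 0,0,0,0,0,0,0, 0,0,0,0,0,0,0]'
```

```text
time_s: 5.82
eef_pos: [0.4571, 0.3121, 0.0185]
eef_rot: [0.51, -0.51, 0.49, -0.49]
wrist_force: [1.0, -0.4, 1.9]
opening: 0.176
```

Gripped, at 15 mm opening. Before moving I fit the jig's pose properly from the first top and scene pictures.

```bash
python3 - <<'E'
from h import *
from scipy.optimize import least_squares
def jp(p,L):
    x,y,t=p; cs,sn=np.cos(t),np.sin(t); L=np.atleast_2d(L)
    return np.c_[x+cs*L[:,0]-sn*L[:,1], y+sn*L[:,0]+cs*L[:,1], L[:,2]]
B=np.array([[sx*.065,sy*.1,z] for sx in(-1,1) for sy in(-1,1) for z in(0,.024)]+[[x,sy*.1,.038] for x in(.051,.065) for sy in(-1,1)])
for name in('top','scene'):
    im=cv2.imread(f'pics/{name}0.png'); hsv=cv2.cvtColor(im,cv2.COLOR_BGR2HSV); c=cam(name)
    g=((hsv[...,0]>60)&(hsv[...,0]<95)&(hsv[...,1]>80))|((hsv[...,2]>165)&(hsv[...,1]<45))
    p0=np.array([.495,-.079,np.radians(14)])
    roi=np.zeros(g.shape,np.uint8); h0=cv2.convexHull(proj(c,jp(p0,B)).astype(np.float32)); cv2.fillConvexPoly(roi,h0.astype(np.int32),1); roi=cv2.dilate(roi,np.ones((9,9)))
    ct=quad(g&(roi>0)); ct=cv2.convexHull(ct.astype(np.int32))[:,0]
    m=np.zeros(g.shape,np.uint8); cv2.fillConvexPoly(m,ct.astype(np.int32),1); ct=quad(m)
    def f(p):
        h=cv2.convexHull(proj(c,jp(p,B)).astype(np.float32))
        return [cv2.pointPolygonTest(h,(float(a),float(b)),True)-.3 for a,b in ct]
    s=least_squares(f,p0,loss='soft_l1',x_scale=[.01,.01,.05],diff_step=1e-3); print(name,s.x[:2]*1000,np.degrees(s.x[2]),'rms px',np.sqrt(np.mean(np.square(f(s.x)))))
    pin=(hsv[...,0]>12)&(hsv[...,0]<30)&(hsv[...,1]>120)&(hsv[...,2]>130)&(cv2.erode(roi,np.ones((15,15)))>0)
    v,u=np.nonzero(pin); P=toplane(c,[u.mean(),v.mean()],.0305)[0]; d=P[:2]-s.x[:2]; t=s.x[2]
    print(' pin',len(u),P*1000,'jig frame',1000*(np.cos(t)*d[0]+np.sin(t)*d[1]),1000*(-np.sin(t)*d[0]+np.cos(t)*d[1]))
E
```

```text
top [496.47299276 -79.77934534] 13.395114137405024 rms px 0.4560517193585695
 pin 15 [521.65027131 -69.02361363  30.5       ] jig frame 26.98407277230222 4.6304359022602375
scene [498.79103631 -77.61111287] 14.263500241927078 rms px 0.948427903431223
 pin 7 [518.33894815 -60.49666309  30.5       ] jig frame 23.161992630114682 11.77061366750401
```

```bash
python3 -m pendant '[0,0,0.02,0,0,0,0, 0,0,0.04,0,0,0,0, 0,-0.009,0.04,0,0,0,0, 0.003,-0.04,0.01,0,0,1.3,0, 0.003,-0.045,0,0,0,1.5,0, 0.003,-0.045,0,0,0,1.5,0, 0.003,-0.045,0,0,0,1.5,0, 0.003,-0.045,0,0,0,1.5,0, 0.003,-0.045,0,0,0,1.5,0, 0.003,-0.045,0,0,0,1.5,0, 0.003,-0.045,0,0,0,1,0, 0.002,-0.045,0,0,0,0,0]'; python3 -m pendant '[0,0,0,0,0,0,0,0,0,0,0,0,0,0,0,0,0,0,0,0,0]'
python3 - <<'E'
from h import *
for n in('wrist','top','scene'):
    o=ctrl.get_obs(); im=ctrl.camera(n); cv2.imwrite(f'pics/{n}5.png',im[:,:,::-1])
    M=Rq(o['eef_rot']);print(o['time_s'],o['eef_pos'],o['wrist_force'],'jaw',np.degrees(np.arctan2(M[1,2],M[0,2])),M[:,1])
E
```

```text
time_s: 7.32
eef_pos: [0.4817, -0.098, 0.1274]
eef_rot: [-0.555, 0.556, -0.438, 0.437]
wrist_force: [0.1, 1.0, -3.0]
opening: 0.182
time_s: 7.7
eef_pos: [0.4822, -0.0957, 0.1278]
eef_rot: [-0.556, 0.556, -0.438, 0.437]
wrist_force: [0.8, 0.8, -3.5]
opening: 0.178
7.7 [ 0.48216    -0.09573202  0.12776629] [ 0.78386966  0.77481244 -3.53373314] jaw 13.645918007912263 [-1.23477087e-03  8.34985534e-04 -9.99998889e-01]
7.75 [ 0.48236634 -0.09577498  0.12795826] [-0.73644608  0.06986264 -4.00578308] jaw 13.659409032004149 [-7.81665575e-04  5.39539598e-04 -9.99999549e-01]
7.8 [ 0.48249463 -0.09586907  0.12806452] [-0.27798382  0.09603755 -2.92496947] jaw 13.665428109636549 [-5.49498463e-04  3.37919187e-04 -9.99999792e-01]
```

View pics/wrist5.png

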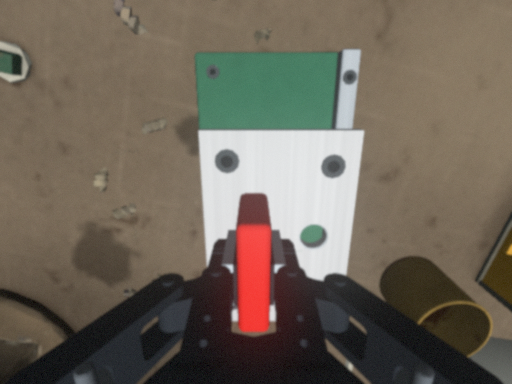

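View pics/scene5.png

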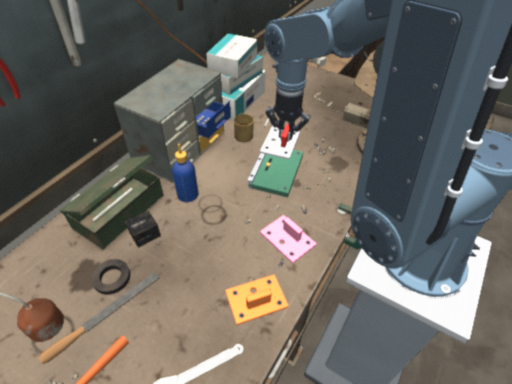

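The template is held level in the wrist view, with the jig's far end and fence behind it (fence at (348,90)). I compare the plate's yaw and offset with the fence in this picture.

```bash
python3 - <<'E'
from h import *
im=cv2.imread('pics/wrist5.png')[:,:,::-1]; I=im.astype(int); c=cam('wrist')
hsv=cv2.cvtColor(im,cv2.COLOR_RGB2HSV)
zp=.128-.0185+.008
def sub(row,level,lo,hi,ch=None):
    pass
def fit(P): 
    vx,vy,x0,y0=cv2.fitLine(P[:,:2].astype(np.float32)*1000,cv2.DIST_HUBER,0,.01,.01).ravel(); return np.degrees(np.arctan2(vy,vx)),x0,y0
G=I.sum(2)/3
def edges_row(rows,lo,hi,sgn):
    out=[]
    for r in rows:
        d=sgn*np.diff(cv2.GaussianBlur(G[r:r+1].astype(np.float32),(5,1),0)[0,lo:hi]); k=d.argmax()
        if 0<k<len(d)-1:
            a,b,e=d[k-1:k+2]; k=k+.5*(a-e)/(a-2*b+e)
        out.append((lo+k+.5,r))
    return np.array(out)
def edges_col(cols,lo,hi,sgn):
    out=[]
    for q in cols:
        d=sgn*np.diff(cv2.GaussianBlur(np.ascontiguousarray(G[:,q]).reshape(1,-1).astype(np.float32),(5,1),0)[0,lo:hi]); k=d.argmax()
        if 0<k<len(d)-1:
            a,b,e=d[k-1:k+2]; k=k+.5*(a-e)/(a-2*b+e)
        out.append((q,lo+k+.5))
    return np.array(out)
e=edges_row(range(140,265),335,375,-1); print('plate +x',fit(toplane(c,e,zp)),e[0],e[-1])
e=edges_col(range(210,355),120,140,1); print('plate +y',fit(toplane(c,e,zp)),e[0],e[-1])
e=edges_row(range(58,122),328,348,1); print('fence inner',fit(toplane(c,e,.038)),e[0],e[-1])
e=edges_row(range(58,122),350,368,-1); print('fence outer',fit(toplane(c,e,.038)),e[0],e[-1])
e=edges_col(range(205,330),45,60,-1); print('jig +y',fit(toplane(c,e,.024)),e[0],e[-1])
e=edges_row(range(58,122),188,206,-1); print('jig -x',fit(toplane(c,e,.024)),e[0],e[-1])
E
```

```text
plate +x (np.float32(-76.37601), np.float32(531.9227), np.float32(-49.656857)) [362.72741677 140.        ] [347.33802831 264.        ]
plate +y (np.float32(13.6050825), np.float32(484.04865), np.float32(-29.688038)) [210.         129.79154098] [354.         129.83759302]
fence inner (np.float32(-76.25263), np.float32(528.2639), np.float32(-2.6086862)) [341.68379411  58.        ] [336.02109733 121.        ]
fence outer (np.float32(-76.48747), np.float32(539.0902), np.float32(10.775031)) [359.52263353  58.        ] [352.60267791 121.        ]
jig +y (np.float32(13.705418), np.float32(465.3635), np.float32(18.625546)) [205.          50.30841419] [329.          49.84782937]
jig -x (np.float32(-76.802765), np.float32(413.69983), np.float32(-19.91906)) [193.04545191  58.        ] [188.5 121. ]
```

Yaw difference is 0.1°. The gap to the fence is 7.5 mm, and the template is at jig y ≈ -16 with the pin at about +4. I lower it to about 2 mm above the pin.

```bash
python3 -m pendant '[0,0,-0.025,0,0,0,0, 0,0,-0.025,0,0,0,0, 0,0,-0.015,0,0,0,0, 0,0,-0.008,0,0,0,0, 0,0,-0.003,0,0,0,0,0,0,0,0,0,0,0,0,0,0,0,0,0,0]'; python3 -m pendant '[0.0019,0.0005,0,0,0,0,0,0.0019,0.0005,0,0,0,0,0,0.0019,0.0005,0,0,0,0,0,0,0,0,0,0,0,0]'; python3 -m pendant '[0,0,0,0,0,0,0]'
```

```text
time_s: 8.72
eef_pos: [0.4833, -0.0973, 0.053]
eef_rot: [0.556, -0.555, 0.437, -0.438]
wrist_force: [-0.3, 0.7, -3.8]
opening: 0.177
time_s: 9.22
eef_pos: [0.4886, -0.0955, 0.0523]
eef_rot: [0.556, -0.556, 0.437, -0.437]
wrist_force: [0.1, -0.7, -3.2]
opening: 0.177
time_s: 9.35
eef_pos: [0.4883, -0.0955, 0.0522]
eef_rot: [-0.556, 0.556, -0.437, 0.437]
wrist_force: [-0.1, -0.3, -3.8]
opening: 0.177
```

```bash
python3 -m pendant '[0.001,0.00025,-0.0008,0,0,0,0,0,0,0,0,0,0,0]'; python3 -m pendant '[0.0005,0.0001,-0.0005,0,0,0,0,0,0,0,0,0,0,0]'; python3 -m pendant '[0.0005,0.0001,0,0,0,0,0,0,0,0,0,0,0,0]'
```

```text
time_s: 9.6
eef_pos: [0.4894, -0.0953, 0.0514]
eef_rot: [-0.556, 0.556, -0.437, 0.437]
wrist_force: [-0.3, 0.7, -3.8]
opening: 0.179
time_s: 9.85
eef_pos: [0.4898, -0.0952, 0.0509]
eef_rot: [-0.556, 0.556, -0.438, 0.437]
wrist_force: [-0.5, -0.5, -4.0]
opening: 0.177
time_s: 10.1
eef_pos: [0.4899, -0.0952, 0.0509]
eef_rot: [-0.555, 0.556, -0.438, 0.437]
wrist_force: [-4.6, -1.7, -2.4]
opening: 0.178
```

The fence is touched at about 5 N. Now I lower onto the pin.

```bash
python3 -m pendant '[0,0,-0.0005,0,0,0,0,0,0,0,0,0,0,0]'; python3 -m pendant '[0,0,-0.0005,0,0,0,0,0,0,0,0,0,0,0]';python3 -m pendant '[0,0,-0.0004,0,0,0,0,0,0,0,0,0,0,0]'
```

```text
time_s: 10.35
eef_pos: [0.4899, -0.0951, 0.0503]
eef_rot: [-0.555, 0.556, -0.438, 0.437]
wrist_force: [-4.6, -2.2, -1.8]
opening: 0.176
time_s: 10.6
eef_pos: [0.4899, -0.095, 0.0498]
eef_rot: [-0.555, 0.556, -0.438, 0.437]
wrist_force: [-4.6, -1.9, -0.6]
opening: 0.176
time_s: 10.85
eef_pos: [0.4898, -0.095, 0.0495]
eef_rot: [-0.555, 0.556, -0.438, 0.437]
wrist_force: [-4.7, -1.9, 0.6]
opening: 0.182
```

```bash
python3 -m pendant '[0,0,-0.0004,0,0,0,0,0,0,0,0,0,0,0]'; python3 -m pendant '[0,0,0,0,0,0,0]'
```

```text
time_s: 11.1
eef_pos: [0.4898, -0.095, 0.0494]
eef_rot: [-0.555, 0.556, -0.438, 0.437]
wrist_force: [-7.5, -1.2, 3.9]
opening: 0.18
time_s: 11.22
eef_pos: [0.4898, -0.095, 0.0495]
eef_rot: [-0.555, 0.556, -0.438, 0.437]
wrist_force: [-7.3, -1.5, 4.8]
opening: 0.179
```

It rests on the pin at z = 0.0495, as predicted, with about 8 N up. Now I slide along the fence toward +y.

```bash
python3 -m pendant '[-0.0004,0.0009,0.0002,0,0,0,0, -0.00024,0.00097,0,0,0,0,0, -0.00024,0.00097,0,0,0,0,0, -0.00024,0.00097,0,0,0,0,0, -0.00024,0.00097,0,0,0,0,0, -0.00024,0.00097,0,0,0,0,0]';python3 -m pendant '[-0.00024,0.00097,0,0,0,0,0, -0.00024,0.00097,0,0,0,0,0, -0.00024,0.00097,0,0,0,0,0, -0.00024,0.00097,0,0,0,0,0]'
```

```text
time_s: 11.98
eef_pos: [0.4888, -0.0906, 0.0496]
eef_rot: [-0.555, 0.556, -0.437, 0.438]
wrist_force: [-5.7, -6.6, -1.5]
opening: 0.18
time_s: 12.48
eef_pos: [0.4879, -0.0867, 0.0496]
eef_rot: [-0.555, 0.556, -0.437, 0.438]
wrist_force: [-5.3, -6.8, -0.9]
opening: 0.181
```

```bash
python3 -m pendant '[-0.00024,0.00097,-0.0002,0,0,0,0, -0.00024,0.00097,0,0,0,0,0, -0.00024,0.00097,0,0,0,0,0, -0.00024,0.00097,0,0,0,0,0]';python3 -m pendant '[-0.00024,0.00097,0,0,0,0,0, -0.00024,0.00097,0,0,0,0,0]';python3 -m pendant '[-0.00024,0.00097,0,0,0,0,0, -0.00024,0.00097,0,0,0,0,0]'
```

```text
time_s: 12.98
eef_pos: [0.487, -0.0832, 0.0496]
eef_rot: [-0.555, 0.556, -0.437, 0.438]
wrist_force: [-5.3, -8.9, -0.4]
opening: 0.18
time_s: 13.22
eef_pos: [0.4865, -0.0812, 0.0496]
eef_rot: [-0.555, 0.556, -0.437, 0.438]
wrist_force: [-4.6, -8.1, -0.2]
opening: 0.179
time_s: 13.48
eef_pos: [0.486, -0.079, 0.0495]
eef_rot: [-0.555, 0.556, -0.437, 0.438]
wrist_force: [-6.2, -6.9, -0.4]
opening: 0.178
```

```bash
for i in 1; do python3 -m pendant '[-0.00024,0.00097,-0.0002,0,0,0,0]';python3 -m pendant '[-0.00024,0.00097,0,0,0,0,0]'; python3 -m pendant '[-0.00024,0.00097,0,0,0,0,0]'; python3 -m pendant '[-0.00024,0.00097,0,0,0,0,0]'; done
```

```text
time_s: 13.6
eef_pos: [0.4857, -0.0778, 0.0492]
eef_rot: [-0.555, 0.556, -0.437, 0.438]
wrist_force: [-4.6, -5.6, -0.9]
opening: 0.178
time_s: 13.72
eef_pos: [0.4852, -0.0763, 0.0489]
eef_rot: [-0.555, 0.556, -0.437, 0.438]
wrist_force: [-3.6, -4.1, -3.0]
opening: 0.177
time_s: 13.85
eef_pos: [0.485, -0.0751, 0.0488]
eef_rot: [-0.555, 0.556, -0.437, 0.437]
wrist_force: [-3.8, -2.9, -3.1]
opening: 0.181
time_s: 13.98
eef_pos: [0.4847, -0.074, 0.0488]
eef_rot: [-0.555, 0.556, -0.437, 0.437]
wrist_force: [-4.1, -3.2, -3.9]
opening: 0.18
```

Support vanished: z fell and Fz is back at the free weight, so the hole has reached the pin. I lower gently.

```bash
python3 -m pendant '[0,0,-0.0005,0,0,0,0,0,0,0,0,0,0,0]'; python3 -m pendant '[0,0,-0.0005,0,0,0,0,0,0,0,0,0,0,0]'
```

```text
time_s: 14.22
eef_pos: [0.4847, -0.0738, 0.0484]
eef_rot: [-0.555, 0.556, -0.438, 0.437]
wrist_force: [-3.9, -2.9, -2.7]
opening: 0.18
time_s: 14.48
eef_pos: [0.4847, -0.0737, 0.0479]
eef_rot: [-0.555, 0.556, -0.438, 0.437]
wrist_force: [-4.3, -2.1, -1.3]
opening: 0.177
```

```bash
python3 -m pendant '[-0.0002,0,-0.0005,0,0,0,0,0,0,0,0,0,0,0]'; python3 -m pendant '[0,0,-0.0005,0,0,0,0,0,0,0,0,0,0,0]'
```

```text
time_s: 14.72
eef_pos: [0.4846, -0.0736, 0.0474]
eef_rot: [0.556, -0.556, 0.438, -0.437]
wrist_force: [-4.6, -1.8, -2.0]
opening: 0.175
time_s: 14.98
eef_pos: [0.4846, -0.0737, 0.0469]
eef_rot: [0.556, -0.556, 0.438, -0.437]
wrist_force: [-4.0, -1.2, -1.3]
opening: 0.179
```

```bash
python3 -m pendant '[0,0,-0.0005,0,0,0,0,0,0,-0.0005,0,0,0,0]'; python3 -m pendant '[0,0,-0.0005,0,0,0,0,0,0,-0.0005,0,0,0,0]';python3 -m pendant '[0,0,-0.0005,0,0,0,0,0,0,-0.0003,0,0,0,0]'
```

```text
time_s: 15.22
eef_pos: [0.4846, -0.0737, 0.0459]
eef_rot: [-0.556, 0.556, -0.438, 0.437]
wrist_force: [-4.9, -0.8, -0.8]
opening: 0.18
time_s: 15.48
eef_pos: [0.4846, -0.0738, 0.0449]
eef_rot: [-0.556, 0.556, -0.438, 0.437]
wrist_force: [-4.1, -0.8, -0.4]
opening: 0.18
time_s: 15.72
eef_pos: [0.4847, -0.0738, 0.0441]
eef_rot: [-0.556, 0.556, -0.438, 0.437]
wrist_force: [-5.0, -1.2, 0.4]
opening: 0.177
```

```bash
python3 -m pendant '[-0.0001,0,-0.0005,0,0,0,0,0,0,0,0,0,0,0]'; python3 -m pendant '[0,0,-0.0005,0,0,0,0,0,0,0,0,0,0,0]';python3 -m pendant '[0,0,-0.0004,0,0,0,0,0,0,0,0,0,0,0]'
```

```text
time_s: 15.98
eef_pos: [0.4847, -0.0738, 0.0436]
eef_rot: [0.556, -0.556, 0.437, -0.437]
wrist_force: [-4.9, -1.9, -1.9]
opening: 0.178
time_s: 16.23
eef_pos: [0.4847, -0.0738, 0.0431]
eef_rot: [-0.556, 0.556, -0.437, 0.437]
wrist_force: [-4.3, -0.6, -1.7]
opening: 0.18
time_s: 16.48
eef_pos: [0.4846, -0.0738, 0.0427]
eef_rot: [-0.556, 0.556, -0.437, 0.437]
wrist_force: [-5.4, -1.4, -0.6]
opening: 0.176
```

```bash
python3 -m pendant '[0,0,-0.0003,0,0,0,0,0,0,0,0,0,0,0]'; python3 -m pendant '[0,0,-0.0003,0,0,0,0,0,0,0,0,0,0,0]'; python3 -m pendant '[0,0,-0.0002,0,0,0,0,0,0,0,0,0,0,0]'
```

```text
time_s: 16.73
eef_pos: [0.4847, -0.0738, 0.0426]
eef_rot: [-0.556, 0.556, -0.437, 0.437]
wrist_force: [-5.3, -1.1, -0.4]
opening: 0.183
time_s: 16.98
eef_pos: [0.4846, -0.0738, 0.0425]
eef_rot: [-0.556, 0.556, -0.437, 0.437]
wrist_force: [-5.5, -0.6, 2.7]
opening: 0.181
time_s: 17.23
eef_pos: [0.4846, -0.0738, 0.0425]
eef_rot: [-0.556, 0.556, -0.437, 0.437]
wrist_force: [-8.4, 0.7, 4.9]
opening: 0.179
```

It stopped at z = 0.0425, exactly 7 mm below the pin-rest height, so it is seated. I relax the pressure, release and check.

```bash
python3 -m pendant '[-0.0004,-0.0001,0.0004,0,0,0,0, 0,0,0,0,0,0,0, 0,0,0,0,0,0,0.03, 0,0,0,0,0,0,0.05, 0,0,0,0,0,0,0.06,0,0,0,0,0,0,0.06]' && python3 -m pendant '[0,0,0.01,0,0,0,0.06,0,0,0.03,0,0,0,0.06,0,0,0.04,0,0,0,0.06,0,0,0.04,0,0,0,0.06,0,0,0.04,0,0,0,0.06,0,0,0,0,0,0,0.06,0,0,0,0,0,0,0.06,0,0,0,0,0,0,0.06]'
python3 - <<'E'
from h import *
for n in('wrist','top','scene'):
    im=ctrl.camera(n); cv2.imwrite(f'pics/{n}6.png',im[:,:,::-1])
print(ctrl.get_obs()['eef_pos'])
E
```

```text
time_s: 17.98
eef_pos: [0.4846, -0.074, 0.0426]
eef_rot: [0.556, -0.555, 0.437, -0.438]
wrist_force: [-0.4, -1.1, -0.1]
opening: 0.7
time_s: 18.98
eef_pos: [0.4834, -0.0735, 0.201]
eef_rot: [-0.555, 0.556, -0.438, 0.437]
wrist_force: [-1.1, 0.1, 0.0]
opening: 0.705
[ 0.48369654 -0.07368067  0.20130754]
```

View pics/wrist6.png

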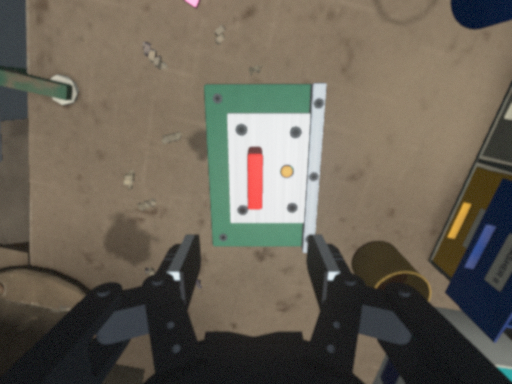

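View pics/scene6.png

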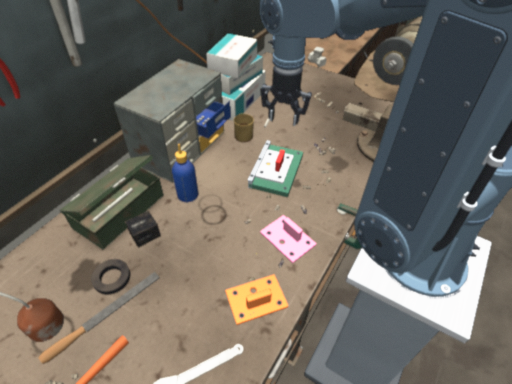

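The wrist view shows the brass pin filling the hole at (287,171) and the plate lying square along the fence (right edge at about x=308). In the scene view the bottle, tin and carton haven't moved and the gripper is clear. I hand in.

```bash
python3 -c "
from bench import ctrl
print(ctrl.hand_in())"
```

```text
the job is handed in; nothing more can be done
None
```

The template is seated on the jig with its hole over the pin and lying flat, and I let go of it and handed the job in at about 19 s.

- **Fitting:** I lowered the template onto the pin with its edge against the fence and slid it about 22 mm towards jig +y until support vanished. I then lowered it gently until it stopped.
- **Forces:** contact readings stayed under about 10 N throughout. The limit on the parts is 40 N.
- **Seating:** the plate stopped 7.0 mm below the height at which it had rested on the pin, which is the full drop expected.
- **Last pictures:** the pin fills the hole, the plate is parallel to the fence, and the gripper is open about 0.16 m above it. The bottle, tin, carton and both look-alikes looked unmoved.
- **Disagreements:** the cameras differed by a few millimetres on where the pin was, between about +4 and +12 mm along the slot. The contact itself put it near +5 mm. No check failed.

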